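# Clamp a pivot pin centred in the V-block of the checking fixture

### The job

At the goods-in bench of the spare-parts store, stand the 36 mm pivot pin upright on the bed of the checking fixture, between the sliding jaw and the V-block, and let go of it. Then push the jaw by its post until the pin has slid home, centred against both faces of the V wherever the block happens to be bolted: squeeze it steadily into the V with about 15 N for about half a second, never more than about 30 N, then let go with the jaw left touching the pin. Leave the other round parts standing where they are.

Things in the scene. Friction and masses are not known exactly. Their poses are not given: they have to be found in the camera images.
- pin: The pivot pin to be checked: solid plain steel cylinder, diameter 36 mm, height 70 mm, about 0.35 to 0.7 kg, with a thin dark groove ring 5 to 8 mm below its top. It stands upright on the bench at the start. Origin: centre of its underside; z along its axis, up.
- thin_pin: Another part, leave alone: steel pin, diameter 24 mm, height 90 mm, standing upright. Origin: centre of its underside.
- roller: Another part, leave alone: low steel roller, diameter 50 mm, height 40 mm, standing upright. Origin: centre of its underside.
- sleeve: Another part, leave alone: steel tube, outer diameter 44 mm, bore 28 mm, height 45 mm, standing upright. Origin: centre of its underside.
- fixture: Checking fixture bolted to the bench: oiled steel bed plate, 100 mm (its x) by 270 mm (its y), 15 mm thick, yaw within 0.35 rad. Origin: centre of the plate's underside; z up; +y is the way the jaw slides towards the V-block. A pin stood at x = 0, y = -12 mm is clear of jaw and V. Bed, V, jaw and pin are oiled (friction about 0.15): the pin slides easily and centres itself in the V.
- v_rail: Fixed rail on the bed's +y end carrying the V-block; origin and axes as the fixture's. The block (100 mm wide in x, 67 mm long in y, top 45 mm above the bench) is bolted anywhere along 30 mm: that position is NOT measured. Its 90 degree V is an upright notch on the line x = 0, open to -y, mouth 64 mm wide at y = +23 to +53 mm, apex 32 mm deeper; a seated pin's centre is 6.5 mm past the mouth.
- jaw (a joint): Travel of the sliding jaw along fixture +y, in m. At 0 its front face is at fixture y = -78 mm (fully open); it starts between 0 and 0.02, meets a fully seated pin somewhere from 0.0895 to 0.1195, end stop 0.13. Slides stiffly with about 4 N of friction (a bit more when fast), no spring, stays where left; so the squeeze on the pin is about 4 N less than the push on the post.
- jaw_face (a point): Middle of the jaw's flat front face, which looks along the fixture's +y, 15 mm above the bed. The jaw is an aluminium block 60 mm wide in x, 52 mm long in y, its top 44.5 mm above the bench. Axes as the fixture's.
- jaw_post (a point): Axis of the jaw's upright round steel post, diameter 16 mm, to pinch or push; this point is 70 mm above the bench and moves with the jaw. The post is on the jaw's centre line, 30 mm behind its front face (22 mm of flat jaw top lie behind the post's axis), and rises from the jaw's top at 44.5 mm to 86.5 mm above the bench. Axes as the fixture's.
There are look-alikes about, which are no part of the job. Leave any pink or red look-alike of the pin alone.

How it is judged:
By the outcome, as a careful person would: the job done as asked, in the order asked, and still so for the second after the job is handed in, with the robot touching nothing.
It also fails if it takes over 61 s, if anything falls off the work surface, if the arm or the gripper's body presses on something with over 40 N, if the wrist force passes 120 N, or if a joint passes its speed limit or range.

### The arm

A 6-joint arm with a two-finger parallel gripper is mounted at the origin on the work surface. World frame = base frame: x ahead of the robot, y to its left, z up, the work surface at z = 0. Lengths are in mm, angles in rad, forces in N, time in s.
With the tool pointing down it reaches from about 350 to 975 mm from the base axis. Payload 7.1 kg.
Tool frame: the origin (TCP) lies at the very end of the fingers, on their centre line; the grasp point (between the pads) lies 19 mm behind it; y points along the fingers, x is the direction in which the jaws open and shut, and the axes are right-handed (so a half turn about y gives the same grasp; the last joint's range is limited). The gripper opens to 88 mm and grips with 3 to 60 N. Pads are 20 mm wide; open, the fingers measure 115 mm over their backs; the gripper's body (75 mm by 178 mm) begins 61 mm behind the grasp point.
Start: joints at [1.241, 0.423, 1.63, -0, 1.089, -0.019], TCP at [191.106, 595.049, 222.675] pointing down, gripper open.
Joint ranges: [-3, 3], [-0.9, 2.11], [0.09, 2.58], [-1.31, 4.45], [0.11, 2.69], [-2.54, 2.54]. Speed limits (rad/s): [2.39, 2.39, 3.01, 3.14, 3.14, 3.14].

### API

Orientations are given as a rotation vector (axis times angle).
In Python, from workcell import ctrl gives the robot as it stands. The module is installed in compiled form; this text tells all that it offers.
- The arm moves only by the tool jog_arm, never from a script. Its argument "steps" is a list of rows, each an object with "turn": the turn, a rotation vector about the world's x, y, z scaled (see below), a list of three; "dp": the shift along the world's x, y, z scaled (see below), a list of three; "claw": the opening, from 0 (shut) to 1 (fully open). In form: [{"turn": [wx, wy, wz], "dp": [x, y, z], "claw": claw}, ...]. A call has 1 to 12 rows; each row is the pose to reach, as a shift and turn from the pose measured when the call began, turning the shorter way round; what a row does not reach only later rows make up. The controller multiplies each number of a shift by 80 mm and each number of a turn by pi rad. A row lasts 1/12 s, in which the tool goes at most 41.7 mm and 7.16 degrees, less where a joint would pass 70% of its speed; a pose out of reach is approached as far as the arm can. A call with a number of a shift or a turn outside -1 to 1 is refused whole. A call with a gripper value outside its range is refused whole. The fingers move at their own pace and stop on an object; the grip force is fixed at half the most. Time passes only in rows, so rows that repeat a pose let the fingers close. It gives the time, the measured TCP pose, the force and the opening at its end, in the units of the state.
- ctrl.get_obs(): the state, without advancing time (a new reading comes with each control period).
- ctrl.get_image(name): name is "scene" or "top" or "wrist"; returns a dict with "img" (420x560x3 uint8, red, green, blue), "range_z" (420x560 float32, mm along the optical axis (not along the pixel's ray), 0 where there is no reading), "fovy" (degrees; the focal length in pixels is half the picture's height over the tangent of half this angle, whatever the lens; pixels are square), "cx", "cy" (the principal point, pixels), "camera_from_world" (4x4, takes a point from world to camera coordinates); the wrist camera has in their place "hand_eye" (4x4, takes a point from camera to tool coordinates, whose origin is the TCP and whose axes are the tool frame's). Camera axes: x right, y down, z forward; pixel columns grow to the right and rows downward; lengths in mm; the calibration is good to about 2 mm. The wrist camera is an equidistant fisheye: a pixel r from the principal point sees the ray r / f radians off the axis. A picture is of the moment at which its call begins: read the wrist's pose just before it.
- ctrl.close_job(): hands the job in, once; it reports no verdict.
The state is a dict: "t": time; "qpos": joint angles; "qvel": joint speeds; "joint_torque": joint torques, N m; "ee_pos": TCP position; "orientation": TCP orientation; "ft_force": force on the tool from outside, world axes, zero at the start; "moment": the same for the moment, N m; "width": finger opening in mm.
Only numpy, scipy, OpenCV 4.12 (cv2) and the standard library are available. Lean on these libraries where they do the work, as an engineer would, in place of code of your own. Each camera call takes 0.05 s, during which the arm holds its last target.

## Working session

There is one attempt and no reset: what is moved stays moved. The work goes in short steps, Python scripts to look and compute and a tool call to move; the robot and the scene stay as the last step left them, time stands still between calls to the robot, and variables do not carry over. Pictures are saved under pics/ and viewed, and the job is handed in when it is done.

Besides the shell and the picture viewer there is one more tool, called after "Call:" as name(argument=value, ...), one argument or row to a line, values as JSON. jog_arm: Moves the arm, as the interface text tells. Its arguments: {"type":"object","properties":{"steps":{"type":"array","items":{"type":"object","properties":{"turn":{"type":"array","items":{"type":"number"}},"dp":{"type":"array","items":{"type":"number"}},"claw":{"type":"number"}}}}},"required":["steps"]}

```bash
mkdir -p pics; python3 - <<'E'
from workcell import ctrl
import cv2,pickle
o=ctrl.get_obs();print(o)
for n in ["scene","top","wrist"]:
    d=ctrl.get_image(n); pickle.dump((o,d),open(f"{n}0.pkl","wb"))
    cv2.imwrite(f"pics/{n}0.png",d["img"][:,:,::-1])
    print(n,d["fovy"],d["cx"],d["cy"],(d["range_z"]>0).mean(),d.get("camera_from_world",d.get("hand_eye")))
E
```

```text
{'t': 0.0, 'qpos': array([ 1.24099420e+00,  4.23841283e-01,  1.63066271e+00, -3.83548580e-06,
        1.08856598e+00, -1.89739901e-02]), 'qvel': array([ 1.15869073e-03, -9.53828286e-06,  1.24782163e-03,  1.01578106e-03,
       -2.55987630e-03, -1.05292704e-03]), 'joint_torque': array([-2.83542950e-04, -5.44623327e+01, -2.73663193e+01,  6.43226551e-02,
        2.28157011e-02, -1.58622156e-04]), 'ee_pos': array([190.94299663, 594.55885883, 221.9121274 ]), 'orientation': array([-1.3412337 , -0.97636606,  0.97837025]), 'ft_force': array([0.09999448, 0.2869476 , 0.36304495]), 'moment': array([-0.03562028, -0.00480674, -0.02925821]), 'width': 87.7461073341717}
scene 51.4926128896418 281.1383811158835 208.20713981584666 0.9958205782312926 [[-5.70873774e-01  8.20973473e-01 -1.02806366e-02  2.71794832e+02]
 [ 4.67595189e-01  3.14804530e-01 -8.25985985e-01 -2.27225013e+02]
 [-6.74876192e-01 -4.76340913e-01 -5.63596896e-01  1.36254086e+03]
 [ 0.00000000e+00  0.00000000e+00  0.00000000e+00  1.00000000e+00]]
top 55.76615052287212 283.4622033466064 208.9929733529151 0.995718537414966 [[-2.10191038e-02 -9.99692857e-01  1.31297195e-02  6.59576347e+01]
 [-9.94391134e-01  1.95424566e-02 -1.03944047e-01  5.43603367e+02]
 [ 1.03655534e-01 -1.52408874e-02 -9.94496478e-01  7.60222067e+02]
 [ 0.00000000e+00  0.00000000e+00  0.00000000e+00  1.00000000e+00]]
wrist 65.70646984690485 276.9997053111505 212.51029008783854 0.9940986394557824 [[ 9.99999406e-01 -6.66154671e-04 -8.62950488e-04 -1.32677489e+00]
 [ 6.47891297e-04 -2.73459969e-01  9.61883166e-01 -1.61810050e+02]
 [-8.76745378e-04 -9.61883154e-01 -2.73459375e-01  7.40903465e+01]
 [ 0.00000000e+00  0.00000000e+00  0.00000000e+00  1.00000000e+00]]
```

View pics/scene0.png

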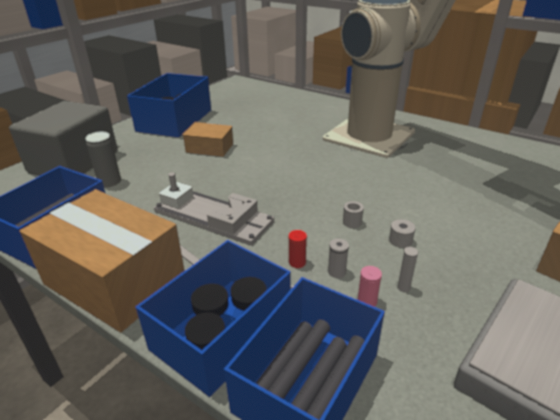

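View pics/top0.png

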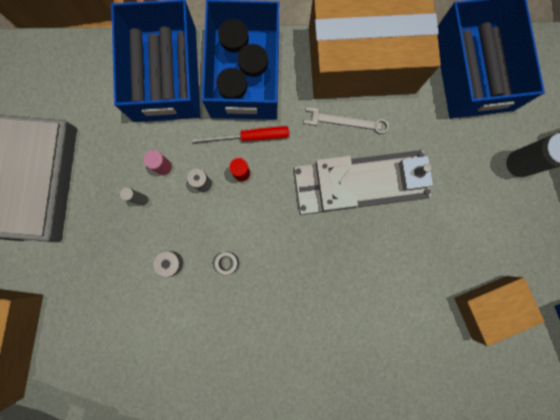

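View pics/wrist0.png

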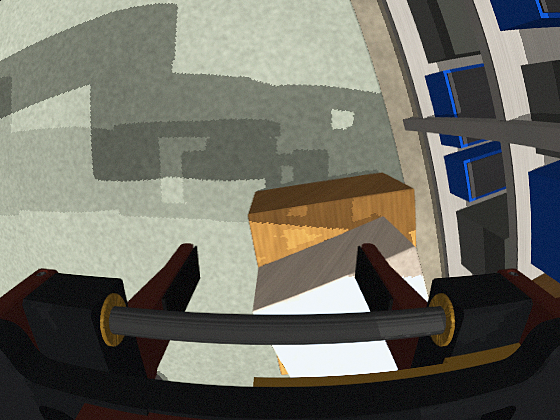

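```bash
cat > h.py <<'E'
import numpy as np,cv2,pickle
from scipy.spatial.transform import Rotation as R
def load(n): return pickle.load(open(n,"rb"))
def foc(d): return d["img"].shape[0]/2/np.tan(np.radians(d["fovy"])/2)
def cam(d,o=None):
    if "camera_from_world" in d: return np.linalg.inv(d["camera_from_world"])
    T=np.eye(4);T[:3,:3]=R.from_rotvec(o["orientation"]).as_matrix();T[:3,3]=o["ee_pos"];return T@d["hand_eye"]
def rays(d,uv):
    uv=np.asarray(uv,float);f=foc(d);x=(uv[...,0]-d["cx"])/f;y=(uv[...,1]-d["cy"])/f
    if "hand_eye" in d:
        r=np.hypot(x,y);s=np.where(r>1e-9,np.tan(r)/np.maximum(r,1e-9),1);x=x*s;y=y*s
    return np.stack([x,y,np.ones_like(x)],-1)
def onplane(d,uv,z,o=None):
    T=cam(d,o);v=rays(d,uv)@T[:3,:3].T;p=T[:3,3];return p+v*((z-p[2])/v[...,2])[...,None]
def cloud(d,o=None):
    h,w=d["range_z"].shape;u,v=np.meshgrid(np.arange(w),np.arange(h));T=cam(d,o)
    P=rays(d,np.stack([u,v],-1))*d["range_z"][...,None];return P@T[:3,:3].T+T[:3,3]
E
python3 - <<'E'
from h import *
o,d=load("top0.pkl");C=cloud(d);os,s=load("scene0.pkl")
for n,u,v in [("pin?",197,180),("red",239,169),("pink",155,162),("thin",128,195),("roll",166,264),("slv",226,263),("jawpost",425,171),("jawtop",410,172),("bed",385,180),("V",345,170),("V2",325,190),("rail",306,190),("bench",300,250)]:
    print(n,C[v,u].round(1))
a=cv2.resize(d["img"][120:290,100:260],None,fx=3.5,fy=3.5,interpolation=2)
b=cv2.resize(s["img"][190:310,270:430],None,fx=4,fy=4,interpolation=2)
c=cv2.resize(d["img"][140:225,285:445],None,fx=5,fy=5,interpolation=2)
for i,x in enumerate([a,b,c]): cv2.imwrite(f"pics/crop{i}.png",x[:,:,::-1])
E
```

```text
pin? [598.6 217.6  70.2]
red [618.7 138.4  68.4]
pink [634.8 297.   69.8]
thin [569.8 339.6  88.6]
roll [441.9 282.   42.6]
slv [4.402e+02 1.730e+02 4.000e-01]
jawpost [ 605.8 -211.6   81.4]
jawtop [ 611.2 -195.2   46.1]
bed [ 601.7 -153.9   14.3]
V [618.2 -67.8  42.9]
V2 [579.  -27.   43.5]
rail [584.    8.2  15.5]
bench [463.2  22.7   2.5]
```

View pics/crop1.png

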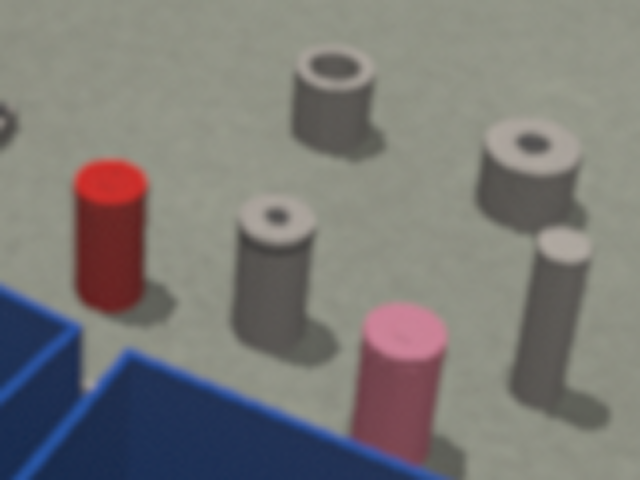

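View pics/crop2.png

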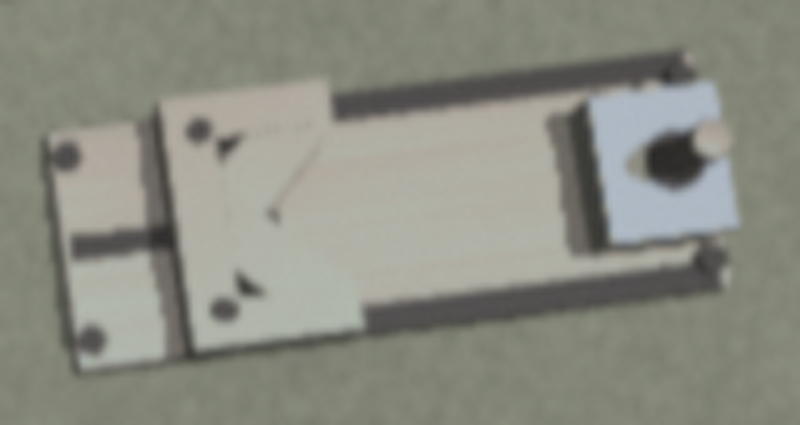

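View pics/crop0.png

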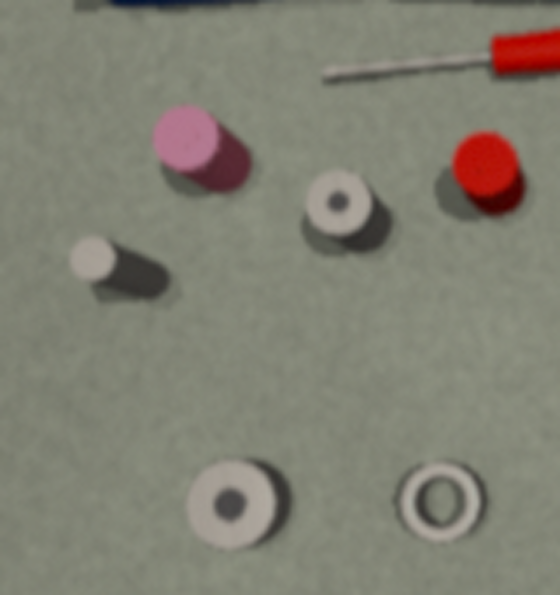

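```bash
python3 - <<'E'
from h import *
o,d=load("top0.pkl");C=cloud(d).reshape(-1,3)
roi=(C[:,0]>520)&(C[:,0]<700)&(C[:,1]>-270)&(C[:,1]<60)
def rect(m):
    P=C[m&roi][:,:2].astype(np.float32); r=cv2.minAreaRect(P); print(len(P),r,P.mean(0)); return r
for lo,hi in [(8,60)]: rect((C[:,2]>lo)&(C[:,2]<hi))
rect((C[:,2]>36)&(C[:,2]<52)&(C[:,1]>-150))
rect((C[:,2]>36)&(C[:,2]<52)&(C[:,1]<-150))
m=(C[:,2]>60)&(C[:,2]<100)&roi; print("post",C[m].mean(0),m.sum())
m=(C[:,2]>60)&(C[:,2]<80)&(abs(C[:,0]-600)<30)&(abs(C[:,1]-217)<30);print("pin",C[m].mean(0),m.sum())
# image edges
e=onplane(d,[[285+48/5,140+133/5],[285+78/5,140+372/5],[285+690/5,140+50/5],[285+722/5,140+290/5]],15)
print("bed corners",e.round(1), e.mean(0))
j=onplane(d,[[285+x/5,140+y/5] for x,y in [(585,100),(715,82),(738,228),(607,245)]],44.5);print("jaw",j.round(1),j.mean(0))
v=onplane(d,[[285+x/5,140+y/5] for x,y in [(158,102),(328,78),(365,330),(190,353)]],45);print("V",v.round(1),v.mean(0))
# pin top circle by mask
g=cv2.cvtColor(d["img"],cv2.COLOR_RGB2GRAY)[160:200,178:218];
_,t=cv2.threshold(g,0,255,cv2.THRESH_OTSU)
c=max(cv2.findContours(t,cv2.RETR_EXTERNAL,2)[0],key=cv2.contourArea);(x,y),r=cv2.minEnclosingCircle(c)
print(x+178,y+160,r,onplane(d,np.array([[x+178,y+160]]),70))
# scene
os,s=load("scene0.pkl");C=cloud(s).reshape(-1,3)
m=(C[:,2]>66)&(C[:,2]<76)&(abs(C[:,0]-600)<30)&(abs(C[:,1]-217)<30);print("pin scene",C[m].mean(0),m.sum())
roi=(C[:,0]>520)&(C[:,0]<700)&(C[:,1]>-270)&(C[:,1]<60)
m=(C[:,2]>80)&(C[:,2]<100)&roi; print("post sc",C[m].mean(0),m.sum())
rect((C[:,2]>42)&(C[:,2]<52)&(C[:,1]>-150))
rect((C[:,2]>42)&(C[:,2]<52)&(C[:,1]<-150))
E
```

```text
6551 ((632.012939453125, -93.23446655273438), (165.54733276367188, 288.8602294921875), 6.151623725891113) [ 599.8517  -102.72742]
1466 ((594.6002807617188, -50.417606353759766), (100.24864959716797, 67.28983306884766), 6.275611400604248) [593.65247 -46.09637]
717 ((612.3170166015625, -210.28367614746094), (60.24738311767578, 53.668582916259766), 5.521054267883301) [ 610.60364 -207.0012 ]
post [ 611.42148898 -212.01728955   79.86353057] 96
pin [603.98420197 218.30827236  69.52758303] 296
bed corners [[ 632.7   30.1   15. ]
 [ 534.5   20.4   15. ]
 [ 662.7 -235.3   15. ]
 [ 562.8 -242.6   15. ]] [ 598.19575308 -106.84849794   15.        ]
jaw [[ 635.9 -181.2   44.5]
 [ 642.2 -233.3   44.5]
 [ 583.6 -238.9   44.5]
 [ 577.8 -186.9   44.5]] [ 609.8480889  -210.07162681   44.5       ]
V [[638.  -12.1  45. ]
 [646.4 -79.6  45. ]
 [546.1 -90.2  45. ]
 [538.4 -21.6  45. ]] [592.21441847 -50.90271583  45.        ]
197.5 179.5 27.57726287841797 [[599.61488054 216.6588506   70.        ]]
pin scene [605.58480387 222.05266548  69.60384743] 208
post sc [ 613.3898671  -209.66004925   84.80620457] 32
704 ((593.6065673828125, -48.022499084472656), (103.66443634033203, 69.53926849365234), 5.996495723724365) [595.7183   -43.172325]
279 ((612.22314453125, -208.42901611328125), (63.059085845947266, 54.605491638183594), 6.539585113525391) [ 614.61017 -204.12706]
```

```bash
python3 - <<'E'
from h import *
o,d=load("top0.pkl")
M=R.from_rotvec(o["orientation"]).as_matrix();print(M.round(3)); print(np.degrees(np.arctan2(M[1,0],M[0,0])))
print(onplane(d,np.array([[100+339/3.5,120+203/3.5]]),70))
E
```

```text
[[ 0.306 -0.    -0.952]
 [ 0.952 -0.001  0.306]
 [-0.001 -1.     0.   ]]
72.19096295789696
[[602.50922635 217.87369196  70.        ]]
```

Call:
jog_arm(
  steps=[
    {"dp": [1, -0.94, 0], "turn": [0, 0, -0.0735], "claw": 1},
    {"dp": [1, -0.94, 0], "turn": [0, 0, -0.0735], "claw": 1},
    {"dp": [1, -0.94, 0], "turn": [0, 0, -0.0735], "claw": 1},
    {"dp": [1, -0.94, 0], "turn": [0, 0, -0.0735], "claw": 1},
  ],
)

```text
t: 0.48
ee_pos: [273.6, 516.2, 221.7]
orientation: [-1.422, -0.798, 0.801]
ft_force: [-0.2, 0.0, 0.0]
width: 88.4
```

Call:
jog_arm(
  steps=[
    {"dp": [1, -0.94, 0], "turn": [0, 0, -0.0735], "claw": 1},
    {"dp": [1, -0.94, 0], "turn": [0, 0, -0.0735], "claw": 1},
    {"dp": [1, -0.94, 0], "turn": [0, 0, -0.0735], "claw": 1},
    {"dp": [1, -0.94, 0], "turn": [0, 0, -0.0735], "claw": 1},
  ],
)

```text
t: 0.82
ee_pos: [356.3, 438.2, 221.5]
orientation: [-1.484, -0.617, 0.621]
ft_force: [-0.4, 0.6, 0.4]
width: 88.1
```

Call:
jog_arm(
  steps=[
    {"dp": [1, -0.94, 0], "turn": [0, 0, -0.0735], "claw": 1},
    {"dp": [1, -0.94, 0], "turn": [0, 0, -0.0735], "claw": 1},
    {"dp": [1, -0.94, 0], "turn": [0, 0, -0.0735], "claw": 1},
    {"dp": [1, -0.94, 0], "turn": [0, 0, -0.0735], "claw": 1},
  ],
)

```text
t: 1.15
ee_pos: [439.0, 360.8, 221.5]
orientation: [-1.53, -0.436, 0.439]
ft_force: [0.5, -0.0, 0.9]
width: 87.9
```

Call:
jog_arm(
  steps=[
    {"dp": [1, -0.94, 0], "turn": [0, 0, -0.0735], "claw": 1},
    {"dp": [1, -0.94, 0], "turn": [0, 0, -0.0735], "claw": 1},
    {"dp": [1, -0.94, 0], "turn": [0, 0, -0.0735], "claw": 1},
    {"dp": [1, -0.94, 0], "turn": [0, 0, -0.0735], "claw": 1},
  ],
)

```text
t: 1.48
ee_pos: [521.8, 284.0, 221.5]
orientation: [-1.56, -0.254, 0.255]
ft_force: [-0.4, 0.5, -0.8]
width: 87.3
```

Call:
jog_arm(
  steps=[
    {"dp": [1, -0.825, -0.85], "turn": [0, 0, -0.07], "claw": 1},
    {"dp": [1, -0.825, -0.85], "turn": [0, 0, -0.07], "claw": 1},
    {"dp": [1, -0.825, -0.85], "turn": [0, 0, -0.07], "claw": 1},
    {"dp": [1, -0.825, -0.85], "turn": [0, 0, -0.07], "claw": 1},
    {"dp": [1, -0.825, -0.85], "turn": [0, 0, -0.07], "claw": 1},
  ],
)

```text
t: 1.9
ee_pos: [601.0, 218.2, 151.5]
orientation: [-1.574, -0.078, 0.085]
ft_force: [0.3, 0.8, -0.2]
width: 88.1
```

```bash
python3 - <<'E'
from workcell import ctrl
from h import *
o=ctrl.get_obs();d=ctrl.get_image("wrist");pickle.dump((o,d),open("w1.pkl","wb"))
cv2.imwrite("pics/w1.png",d["img"][:,:,::-1])
M=R.from_rotvec(o["orientation"]).as_matrix();print(o["t"],o["ee_pos"],M.round(3),np.degrees(np.arctan2(M[1,0],M[0,0])))
C=cloud(d,o).reshape(-1,3)
m=(C[:,2]>66)&(C[:,2]<74)&(abs(C[:,0]-603)<30)&(abs(C[:,1]-218)<30);print(C[m].mean(0),m.sum(),cv2.minEnclosingCircle(C[m][:,:2].astype(np.float32)))
E
```

```text
1.9 [600.95658814 218.18855701 151.45413532] [[ 0.995 -0.005 -0.103]
 [ 0.103 -0.005  0.995]
 [-0.005 -1.    -0.004]] 5.93428112124713
[603.93637413 218.19546104  69.84448437] 1521 ((604.2511596679688, 217.70657348632812), 17.840553283691406)
```

View pics/w1.png

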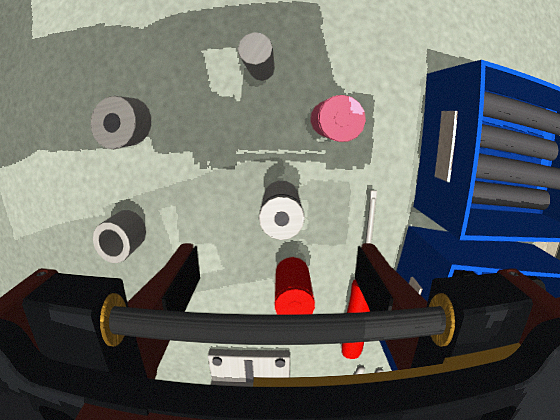

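Call:
jog_arm(
  steps=[
    {"dp": [0.04, 0, -0.76], "turn": [0, 0, 0], "claw": 1},
    {"dp": [0.04, 0, -0.76], "turn": [0, 0, 0], "claw": 1},
    {"dp": [0.04, 0, -0.76], "turn": [0, 0, 0], "claw": 1},
    {"dp": [0.04, 0, -0.76], "turn": [0, 0, 0], "claw": 1},
  ],
)

```text
t: 2.28
ee_pos: [602.7, 220.8, 92.3]
orientation: [-1.573, -0.08, 0.087]
ft_force: [-0.3, -0.1, 0.2]
width: 87.7
```

Call:
jog_arm(
  steps=[
    {"dp": [0, 0, -0.4], "turn": [0, 0, 0], "claw": 1},
    {"dp": [0, 0, -0.75], "turn": [0, 0, 0], "claw": 1},
    {"dp": [0, 0, -0.75], "turn": [0, 0, 0], "claw": 1},
    {"dp": [0, 0, -0.75], "turn": [0, 0, 0], "claw": 1},
  ],
)

```text
t: 2.62
ee_pos: [602.5, 221.6, 33.4]
orientation: [-1.573, -0.081, 0.088]
ft_force: [0.2, 0.6, 0.8]
width: 87.7
```

Call:
jog_arm(
  steps=[
    {"dp": [0.015, -0.045, -0.03], "turn": [0, 0, 0], "claw": 1},
    {"dp": [0.015, -0.045, -0.03], "turn": [0, 0, 0], "claw": 1},
    {"dp": [0.015, -0.045, -0.03], "turn": [0, 0, 0], "claw": 1},
  ],
)

```text
t: 2.87
ee_pos: [605.0, 218.3, 33.2]
orientation: [-1.572, -0.083, 0.086]
ft_force: [0.5, -0.1, -0.1]
width: 87.9
```

```bash
python3 - <<'E'
from workcell import ctrl
from h import *
o=ctrl.get_obs();d=ctrl.get_image("wrist");pickle.dump((o,d),open("w2.pkl","wb"))
cv2.imwrite("pics/w2.png",d["img"][:,:,::-1])
M=R.from_rotvec(o["orientation"]).as_matrix();print(o["t"],o["ee_pos"],M.round(3))
C=cloud(d,o).reshape(-1,3)
m=(C[:,2]>64)&(C[:,2]<76)&(abs(C[:,0]-603)<25)&(abs(C[:,1]-218)<25);print(C[m].mean(0),m.sum(),cv2.minEnclosingCircle(C[m][:,:2].astype(np.float32)))
E
```

```text
2.8667 [605.04267982 218.34074229  33.1920046 ] [[ 0.994 -0.001 -0.107]
 [ 0.107 -0.003  0.994]
 [-0.002 -1.    -0.003]]
[603.49341238 221.98336752  69.52812799] 4043 ((603.8613891601562, 218.45651245117188), 18.103355407714844)
```

View pics/w2.png

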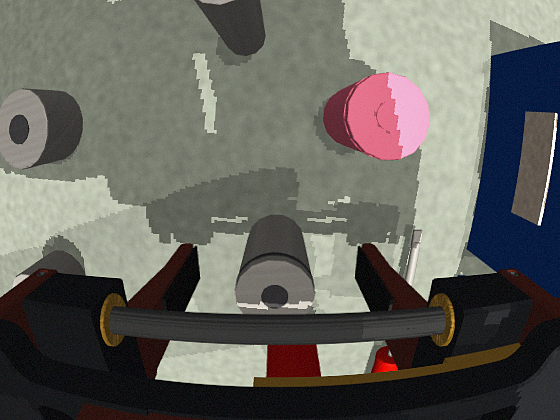

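Call:
jog_arm(
  steps=[
    {"dp": [0, 0, -0.02], "turn": [0, 0, 0], "claw": 0},
    {"dp": [0, 0, -0.02], "turn": [0, 0, 0], "claw": 0},
    {"dp": [0, 0, -0.02], "turn": [0, 0, 0], "claw": 0},
    {"dp": [0, 0, -0.02], "turn": [0, 0, 0], "claw": 0},
    {"dp": [0, 0, -0.02], "turn": [0, 0, 0], "claw": 0},
    {"dp": [0, 0, -0.02], "turn": [0, 0, 0], "claw": 0},
    {"dp": [0, 0, -0.02], "turn": [0, 0, 0], "claw": 0},
    {"dp": [0, 0, -0.02], "turn": [0, 0, 0], "claw": 0},
    {"dp": [0, 0, -0.02], "turn": [0, 0, 0], "claw": 0},
    {"dp": [0, 0, -0.02], "turn": [0, 0, 0], "claw": 0},
  ],
)

```text
t: 3.75
ee_pos: [604.6, 218.2, 31.1]
orientation: [-1.572, -0.083, 0.086]
ft_force: [-0.3, 0.6, -1.1]
width: 35.6
```

Call:
jog_arm(
  steps=[
    {"dp": [0, 0, 0.3], "turn": [0, 0, 0], "claw": 0},
    {"dp": [0, 0, 0.6], "turn": [0, 0, 0], "claw": 0},
    {"dp": [0, 0, 0.7], "turn": [0, 0, 0], "claw": 0},
    {"dp": [0, 0, 0.7], "turn": [0, 0, 0], "claw": 0},
  ],
)

```text
t: 4.08
ee_pos: [605.8, 218.6, 88.8]
orientation: [-1.571, -0.085, 0.084]
ft_force: [0.0, 0.7, -6.3]
width: 35.8
```

Call:
jog_arm(
  steps=[
    {"dp": [0, 0, 0.3], "turn": [0, 0, 0], "claw": 0},
    {"dp": [0, 0, 0.6], "turn": [0, 0, 0], "claw": 0},
    {"dp": [0, 0, 0.6], "turn": [0, 0, 0], "claw": 0},
    {"dp": [0, 0, 0.6], "turn": [0, 0, 0], "claw": 0},
  ],
)

```text
t: 4.42
ee_pos: [606.0, 218.7, 136.2]
orientation: [-1.571, -0.086, 0.083]
ft_force: [-0.0, -0.2, -6.2]
width: 35.9
```

Call:
jog_arm(
  steps=[
    {"dp": [0, -0.3, 0], "turn": [0, 0, 0], "claw": 0},
    {"dp": [0, -0.6, 0], "turn": [0, 0, 0], "claw": 0},
    {"dp": [0, -0.95, 0], "turn": [0, 0, 0], "claw": 0},
    {"dp": [0, -0.95, 0], "turn": [0, 0, 0], "claw": 0},
    {"dp": [0, -0.95, 0], "turn": [0, 0, 0], "claw": 0},
  ],
)

```text
t: 4.83
ee_pos: [604.4, 141.0, 133.5]
orientation: [-1.572, -0.081, 0.084]
ft_force: [-0.1, 0.1, -5.5]
width: 36.0
```

Call:
jog_arm(
  steps=[
    {"dp": [0, -0.3, 0], "turn": [0, 0, 0], "claw": 0},
    {"dp": [0, -0.6, 0], "turn": [0, 0, 0], "claw": 0},
    {"dp": [0, -0.95, 0], "turn": [0, 0, 0], "claw": 0},
    {"dp": [0, -0.95, 0], "turn": [0, 0, 0], "claw": 0},
    {"dp": [0, -0.95, 0], "turn": [0, 0, 0], "claw": 0},
  ],
)

```text
t: 5.25
ee_pos: [603.8, 64.6, 132.0]
orientation: [-1.572, -0.078, 0.085]
ft_force: [0.2, -0.1, -6.5]
width: 35.8
```

Call:
jog_arm(
  steps=[
    {"dp": [0, -0.3, 0], "turn": [0, 0, 0], "claw": 0},
    {"dp": [0, -0.6, 0], "turn": [0, 0, 0], "claw": 0},
    {"dp": [0, -0.95, 0], "turn": [0, 0, 0], "claw": 0},
    {"dp": [0, -0.95, 0], "turn": [0, 0, 0], "claw": 0},
    {"dp": [0, -0.95, 0], "turn": [0, 0, 0], "claw": 0},
  ],
)

```text
t: 5.67
ee_pos: [603.6, -11.2, 131.2]
orientation: [-1.571, -0.076, 0.084]
ft_force: [1.3, 1.1, -5.8]
width: 35.7
```

Call:
jog_arm(
  steps=[
    {"dp": [0, -0.3, 0], "turn": [0, 0, 0], "claw": 0},
    {"dp": [0, -0.67, 0], "turn": [0, 0, 0], "claw": 0},
    {"dp": [0, -0.67, 0], "turn": [0, 0, 0], "claw": 0},
    {"dp": [0, -0.67, 0], "turn": [0, 0, 0], "claw": 0},
  ],
)

```text
t: 6.0
ee_pos: [603.7, -64.3, 130.7]
orientation: [-1.571, -0.075, 0.084]
ft_force: [-0.2, 0.9, -6.7]
width: 35.6
```

Call:
jog_arm(
  steps=[
    {"dp": [-0.035, -0.3, 0], "turn": [0, 0, 0.002], "claw": 0},
    {"dp": [-0.035, -0.67, 0], "turn": [0, 0, 0.002], "claw": 0},
    {"dp": [-0.035, -0.67, 0], "turn": [0, 0, 0.002], "claw": 0},
    {"dp": [-0.035, -0.67, 0], "turn": [0, 0, 0.002], "claw": 0},
    {"dp": [-0.035, -0.67, 0], "turn": [0, 0, 0.002], "claw": 0},
  ],
)

```text
t: 6.42
ee_pos: [600.9, -116.3, 130.4]
orientation: [-1.57, -0.08, 0.09]
ft_force: [-0.8, -0.2, -6.2]
width: 35.7
```

```bash
python3 - <<'E'
from workcell import ctrl
from h import *
o=ctrl.get_obs();d=ctrl.get_image("wrist");pickle.dump((o,d),open("w3.pkl","wb"))
cv2.imwrite("pics/w3.png",d["img"][:,:,::-1])
t=ctrl.get_image("top");pickle.dump((o,t),open("t3.pkl","wb"));cv2.imwrite("pics/t3.png",cv2.resize(t["img"][120:250,270:470],None,fx=4,fy=4)[:,:,::-1])
M=R.from_rotvec(o["orientation"]).as_matrix();print(o["t"],o["ee_pos"],M.round(3))
C=cloud(d,o).reshape(-1,3)
m=(C[:,2]>35)&(C[:,2]<52)&(C[:,0]>520)&(C[:,0]<670)&(C[:,1]>-100)&(C[:,1]<0);print(C[m].mean(0),m.sum(),cv2.minAreaRect(C[m][:,:2].astype(np.float32)))
E
```

```text
6.4167 [ 600.88946236 -116.25975447  130.38279266] [[ 0.994 -0.006 -0.108]
 [ 0.108 -0.001  0.994]
 [-0.006 -1.    -0.   ]]
[593.50901395 -48.26708214  44.4998848 ] 9385 ((593.93359375, -52.44422149658203), (100.7488021850586, 67.0218734741211), 6.257319450378418)
```

View pics/w3.png

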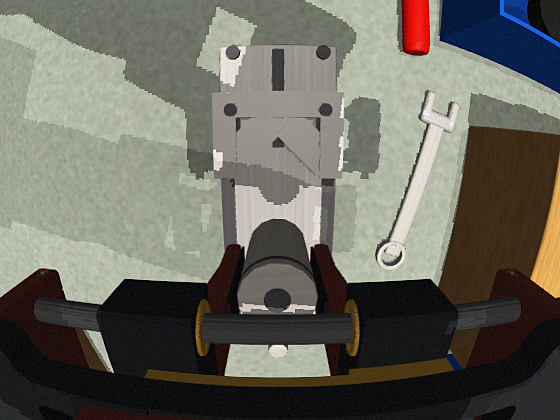

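View pics/t3.png

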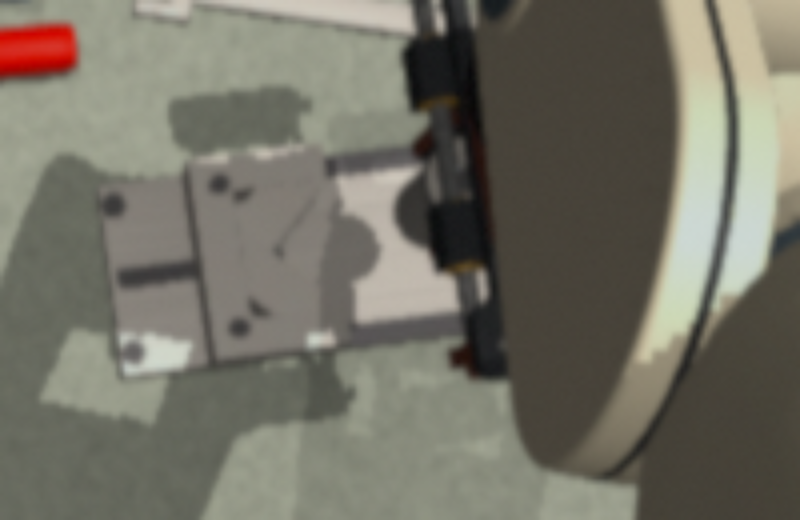

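Call:
jog_arm(
  steps=[
    {"dp": [0.005, -0.05, -0.3], "turn": [0, 0, 0], "claw": 0},
    {"dp": [0.005, -0.05, -0.6], "turn": [0, 0, 0], "claw": 0},
    {"dp": [0.005, -0.05, -0.88], "turn": [0, 0, 0], "claw": 0},
    {"dp": [0.005, -0.05, -0.88], "turn": [0, 0, 0], "claw": 0},
    {"dp": [0.005, -0.05, -0.88], "turn": [0, 0, 0], "claw": 0},
    {"dp": [0.005, -0.05, -0.88], "turn": [0, 0, 0], "claw": 0},
  ],
)

```text
t: 7.02
ee_pos: [602.2, -119.7, 61.1]
orientation: [-1.57, -0.083, 0.09]
ft_force: [1.0, 0.1, -5.8]
width: 35.8
```

Call:
jog_arm(
  steps=[
    {"dp": [-0.008, -0.005, -0.08], "turn": [0, 0, 0], "claw": 0},
    {"dp": [-0.008, -0.005, -0.15], "turn": [0, 0, 0], "claw": 0},
    {"dp": [-0.008, -0.005, -0.15], "turn": [0, 0, 0], "claw": 0},
    {"dp": [-0.008, -0.005, -0.15], "turn": [0, 0, 0], "claw": 0},
  ],
)

```text
t: 7.35
ee_pos: [601.4, -120.0, 49.2]
orientation: [-1.57, -0.082, 0.09]
ft_force: [-0.6, 0.1, -6.6]
width: 35.6
```

Call:
jog_arm(
  steps=[
    {"dp": [0, 0, -0.015], "turn": [0, 0, 0], "claw": 0},
    {"dp": [0, 0, -0.015], "turn": [0, 0, 0], "claw": 0},
  ],
)

```text
t: 7.52
ee_pos: [601.5, -120.2, 48.1]
orientation: [-1.57, -0.082, 0.09]
ft_force: [-0.9, -0.3, -6.4]
width: 35.7
```

```bash
python3 - <<'E'
from workcell import ctrl
from h import *
o=ctrl.get_obs();d=ctrl.get_image("scene");pickle.dump((o,d),open("s4.pkl","wb"))
cv2.imwrite("pics/s4.png",cv2.resize(d["img"][150:260,140:300],None,fx=5,fy=5)[:,:,::-1])
print(o["t"],o["ee_pos"],o["ft_force"])
E
```

```text
7.5167 [ 601.50092767 -120.15542763   48.11216793] [-0.93036273 -0.34189971 -6.42892848]
```

View pics/s4.png

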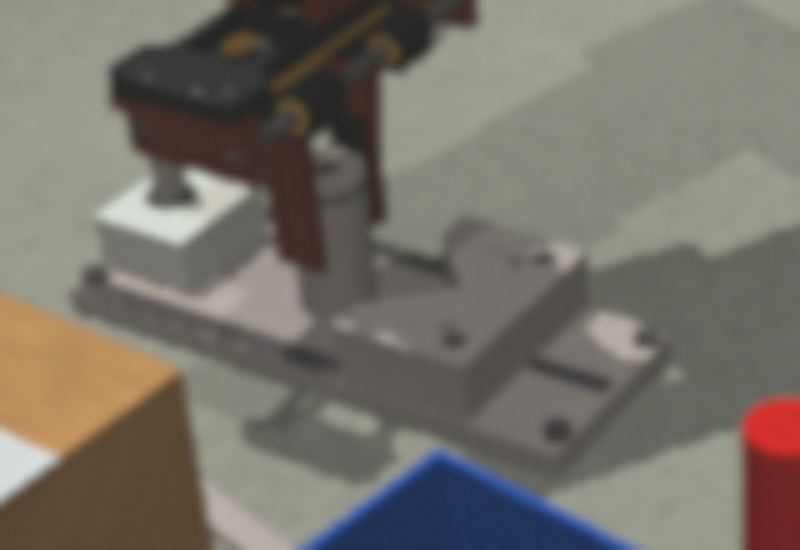

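Call:
jog_arm(
  steps=[
    {"dp": [0, 0, -0.015], "turn": [0, 0, 0], "claw": 0},
    {"dp": [0, 0, -0.015], "turn": [0, 0, 0], "claw": 0},
  ],
)

```text
t: 7.73
ee_pos: [601.4, -120.2, 46.8]
orientation: [-1.57, -0.082, 0.09]
ft_force: [-1.0, -0.4, -5.9]
width: 35.9
```

Call:
jog_arm(
  steps=[
    {"dp": [0, 0, -0.012], "turn": [0, 0, 0], "claw": 0},
    {"dp": [0, 0, -0.012], "turn": [0, 0, 0], "claw": 0},
  ],
)

```text
t: 7.9
ee_pos: [602.1, -120.3, 46.6]
orientation: [-1.57, -0.083, 0.089]
ft_force: [-1.2, -0.2, 1.2]
width: 35.6
```

Call:
jog_arm(
  steps=[
    {"dp": [0, 0, 0], "turn": [0, 0, 0], "claw": 0.45},
    {"dp": [0, 0, 0], "turn": [0, 0, 0], "claw": 0.5},
    {"dp": [0, 0, 0], "turn": [0, 0, 0], "claw": 0.6},
    {"dp": [0, 0, 0], "turn": [0, 0, 0], "claw": 0.7},
    {"dp": [0, 0, 0], "turn": [0, 0, 0], "claw": 0.8},
    {"dp": [0, 0, 0], "turn": [0, 0, 0], "claw": 0.8},
  ],
)

```text
t: 8.4
ee_pos: [602.2, -120.3, 46.7]
orientation: [-1.57, -0.083, 0.089]
ft_force: [-0.1, 0.4, 0.3]
width: 67.2
```

```bash
python3 - <<'E'
from workcell import ctrl
from h import *
o=ctrl.get_obs();d=ctrl.get_image("wrist");pickle.dump((o,d),open("w5.pkl","wb"))
cv2.imwrite("pics/w5.png",d["img"][:,:,::-1])
print(o["t"],o["ee_pos"],o["ft_force"],o["width"])
E
```

```text
8.4 [ 602.16674182 -120.34730611   46.65773523] [-0.14475483  0.36511326  0.31294905] 67.2358451360761
```

View pics/w5.png

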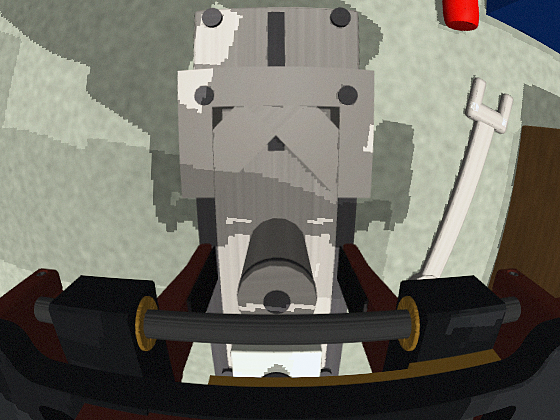

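Call:
jog_arm(
  steps=[
    {"dp": [0, 0, 0.3], "turn": [0, 0, 0], "claw": 0.8},
    {"dp": [0, 0, 0.6], "turn": [0, 0, 0], "claw": 0.8},
    {"dp": [0, 0, 0.8], "turn": [0, 0, 0], "claw": 0.8},
    {"dp": [0, 0, 0.8], "turn": [0, 0, 0], "claw": 0.8},
  ],
)

```text
t: 8.78
ee_pos: [604.4, -120.8, 114.0]
orientation: [-1.572, -0.088, 0.084]
ft_force: [0.3, 0.0, 0.4]
width: 70.3
```

Call:
jog_arm(
  steps=[
    {"dp": [0.08, -0.4, 0.3], "turn": [0, 0, 0], "claw": 0},
    {"dp": [0.08, -0.8, 0.3], "turn": [0, 0, 0], "claw": 0},
    {"dp": [0.08, -0.8, 0.3], "turn": [0, 0, 0], "claw": 0},
    {"dp": [0.08, -0.8, 0.3], "turn": [0, 0, 0], "claw": 0},
  ],
)

```text
t: 9.12
ee_pos: [610.4, -186.0, 137.3]
orientation: [-1.572, -0.085, 0.083]
ft_force: [0.1, 0.6, 0.2]
width: 47.4
```

Call:
jog_arm(
  steps=[
    {"dp": [0.08, -0.4, 0], "turn": [0, 0, 0], "claw": 0},
    {"dp": [0.08, -0.75, 0], "turn": [0, 0, 0], "claw": 0},
    {"dp": [0.08, -0.75, 0], "turn": [0, 0, 0], "claw": 0},
    {"dp": [0.08, -0.75, 0], "turn": [0, 0, 0], "claw": 0},
    {"dp": [0.08, -0.75, 0], "turn": [0, 0, 0], "claw": 0},
  ],
)

```text
t: 9.53
ee_pos: [615.9, -244.6, 136.0]
orientation: [-1.57, -0.084, 0.084]
ft_force: [0.8, -0.1, -0.2]
width: 14.4
```

```bash
python3 - <<'E'
from workcell import ctrl
from h import *
o=ctrl.get_obs();d=ctrl.get_image("wrist");pickle.dump((o,d),open("w6.pkl","wb"))
cv2.imwrite("pics/w6.png",d["img"][:,:,::-1])
print(o["t"],o["ee_pos"],o["ft_force"],o["width"])
C=cloud(d,o).reshape(-1,3)
roi=(C[:,0]>520)&(C[:,0]<680)&(C[:,1]>-260)&(C[:,1]<20)
for n,m in [("post",(C[:,2]>80)&(C[:,2]<92)&(C[:,1]<-180)&(abs(C[:,0]-612)<25)),("pin",(C[:,2]>80)&(C[:,2]<92)&(C[:,1]>-150)&(C[:,1]<-90)),("V",(C[:,2]>40)&(C[:,2]<50)&(C[:,1]>-98)),("jaw",(C[:,2]>40)&(C[:,2]<49)&(C[:,1]<-150))]:
    m&=roi; 
    if m.sum()>5: print(n,m.sum(),C[m].mean(0),cv2.minAreaRect(C[m][:,:2].astype(np.float32)),cv2.minEnclosingCircle(C[m][:,:2].astype(np.float32)))
E
```

```text
9.5333 [ 615.94714361 -244.57716295  136.0439054 ] [ 0.77413521 -0.091575   -0.17035111] 14.380264781661843
post 413 [ 611.9018018  -215.74822541   85.80743215] ((611.8560180664062, -216.09788513183594), (14.102896690368652, 15.366907119750977), 6.498718738555908) ((612.286865234375, -216.2213897705078), 7.855088710784912)
pin 2251 [ 602.56397289 -123.74330119   84.661827  ] ((602.5067749023438, -123.56829833984375), (35.438758850097656, 35.61119079589844), 50.437477111816406) ((602.500244140625, -123.35095977783203), 18.111711502075195)
V 1229 [596.17482038 -78.31635681  44.16457837] ((596.9574584960938, -78.40634155273438), (100.25035858154297, 16.64164924621582), 5.983437538146973) ((596.7176513671875, -77.96925354003906), 50.45058059692383)
jaw 4300 [ 611.46859987 -210.13726695   44.35020695] ((611.6142578125, -212.08120727539062), (60.01600646972656, 51.758338928222656), 6.170008659362793) ((611.3688354492188, -212.29727172851562), 38.88459396362305)
```

View pics/w6.png

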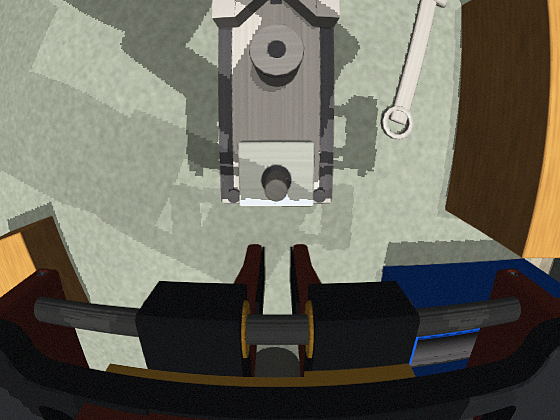

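Call:
jog_arm(
  steps=[
    {"dp": [-0.005, -0.04, -0.3], "turn": [0, 0, 0], "claw": 0},
    {"dp": [-0.005, -0.04, -0.6], "turn": [0, 0, 0], "claw": 0},
    {"dp": [-0.005, -0.04, -0.97], "turn": [0, 0, 0], "claw": 0},
    {"dp": [-0.005, -0.04, -0.97], "turn": [0, 0, 0], "claw": 0},
    {"dp": [-0.005, -0.04, -0.97], "turn": [0, 0, 0], "claw": 0},
    {"dp": [-0.005, -0.04, -0.97], "turn": [0, 0, 0], "claw": 0},
  ],
)

```text
t: 10.08
ee_pos: [616.4, -246.9, 59.8]
orientation: [-1.571, -0.086, 0.085]
ft_force: [0.1, 0.2, -0.0]
width: 0.5
```

```bash
cat > look.py <<'E'
import sys
from workcell import ctrl
from h import *
n=sys.argv[1]; cam_=sys.argv[2] if len(sys.argv)>2 else "wrist"
o=ctrl.get_obs();d=ctrl.get_image(cam_);pickle.dump((o,d),open(n+".pkl","wb"))
cv2.imwrite(f"pics/{n}.png",d["img"][:,:,::-1])
print(o["t"],o["ee_pos"],o["ft_force"],o["moment"],o["width"])
E
python3 look.py w7
```

```text
10.0833 [ 616.42046132 -246.92141059   59.78706676] [ 0.12083383  0.16700889 -0.04122537] [-0.04653655  0.05800581  0.0601957 ] 0.4531259667587922
```

View pics/w7.png

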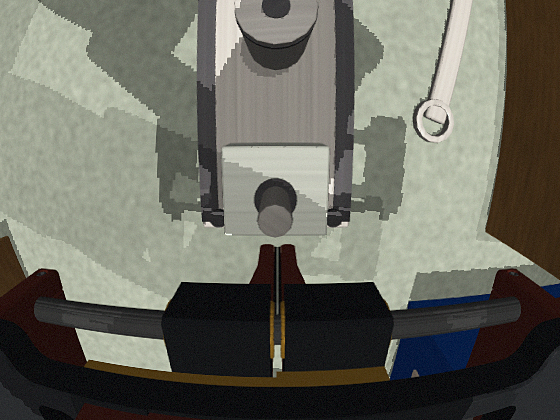

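Call:
jog_arm(
  steps=[
    {"dp": [-0.003, 0.03, 0], "turn": [0, 0, 0], "claw": 0},
    {"dp": [-0.006, 0.06, 0], "turn": [0, 0, 0], "claw": 0},
    {"dp": [-0.01, 0.09, 0], "turn": [0, 0, 0], "claw": 0},
    {"dp": [-0.013, 0.12, 0], "turn": [0, 0, 0], "claw": 0},
    {"dp": [-0.016, 0.15, 0], "turn": [0, 0, 0], "claw": 0},
    {"dp": [-0.019, 0.18, 0], "turn": [0, 0, 0], "claw": 0},
    {"dp": [-0.023, 0.21, 0], "turn": [0, 0, 0], "claw": 0},
    {"dp": [-0.026, 0.24, 0], "turn": [0, 0, 0], "claw": 0},
  ],
)

```text
t: 10.8
ee_pos: [615.0, -228.7, 60.7]
orientation: [-1.572, -0.087, 0.083]
ft_force: [-1.1, -4.6, 2.9]
width: 0.6
```

Call:
jog_arm(
  steps=[
    {"dp": [-0.003, 0.03, 0], "turn": [0, 0, 0], "claw": 0},
    {"dp": [-0.006, 0.06, 0], "turn": [0, 0, 0], "claw": 0},
    {"dp": [-0.01, 0.09, 0], "turn": [0, 0, 0], "claw": 0},
    {"dp": [-0.013, 0.12, 0], "turn": [0, 0, 0], "claw": 0},
    {"dp": [-0.016, 0.15, 0], "turn": [0, 0, 0], "claw": 0},
    {"dp": [-0.019, 0.18, 0], "turn": [0, 0, 0], "claw": 0},
    {"dp": [-0.023, 0.21, 0], "turn": [0, 0, 0], "claw": 0},
    {"dp": [-0.026, 0.24, 0], "turn": [0, 0, 0], "claw": 0},
    {"dp": [-0.029, 0.27, 0], "turn": [0, 0, 0], "claw": 0},
    {"dp": [-0.032, 0.3, 0], "turn": [0, 0, 0], "claw": 0},
    {"dp": [-0.036, 0.33, 0], "turn": [0, 0, 0], "claw": 0},
    {"dp": [-0.039, 0.36, 0], "turn": [0, 0, 0], "claw": 0},
  ],
)

```text
t: 11.8
ee_pos: [611.8, -199.6, 60.7]
orientation: [-1.572, -0.087, 0.083]
ft_force: [-1.1, -4.9, 1.8]
width: 0.2
```

Call:
jog_arm(
  steps=[
    {"dp": [-0.002, 0.025, 0], "turn": [0, 0, 0], "claw": 0},
    {"dp": [-0.005, 0.05, 0], "turn": [0, 0, 0], "claw": 0},
    {"dp": [-0.008, 0.075, 0], "turn": [0, 0, 0], "claw": 0},
    {"dp": [-0.011, 0.1, 0], "turn": [0, 0, 0], "claw": 0},
    {"dp": [-0.014, 0.125, 0], "turn": [0, 0, 0], "claw": 0},
    {"dp": [-0.016, 0.15, 0], "turn": [0, 0, 0], "claw": 0},
    {"dp": [-0.019, 0.175, 0], "turn": [0, 0, 0], "claw": 0},
    {"dp": [-0.022, 0.2, 0], "turn": [0, 0, 0], "claw": 0},
    {"dp": [-0.025, 0.225, 0], "turn": [0, 0, 0], "claw": 0},
    {"dp": [-0.027, 0.25, 0], "turn": [0, 0, 0], "claw": 0},
    {"dp": [-0.03, 0.275, 0], "turn": [0, 0, 0], "claw": 0},
    {"dp": [-0.033, 0.3, 0], "turn": [0, 0, 0], "claw": 0},
  ],
)

```text
t: 12.8
ee_pos: [609.2, -175.6, 60.8]
orientation: [-1.573, -0.087, 0.083]
ft_force: [-0.8, -4.8, 2.2]
width: 0.0
```

```bash
python3 look.py w8; python3 - <<'E'
from h import *
o,d=load("w8.pkl");C=cloud(d,o).reshape(-1,3)
roi=(C[:,0]>520)&(C[:,0]<680)&(C[:,1]>-260)&(C[:,1]<20)
for n,m in [("post",(C[:,2]>80)&(C[:,2]<92)&(C[:,1]<-150)&(C[:,1]>-185)&(abs(C[:,0]-607)<25)),("pin",(C[:,2]>80)&(C[:,2]<92)&(C[:,1]>-140)&(C[:,1]<-70)),("V",(C[:,2]>40)&(C[:,2]<50)&(C[:,1]>-98))]:
    m&=roi; 
    if m.sum()>5: print(n,m.sum(),C[m].mean(0),cv2.minAreaRect(C[m][:,:2].astype(np.float32)),cv2.minEnclosingCircle(C[m][:,:2].astype(np.float32)))
E
```

```text
12.8 [ 609.15095204 -175.62921435   60.77116735] [-0.78561626 -4.817244    2.16225406] [-0.96236457  0.23141494  0.08065263] 0.02685104571169061
post 1326 [ 606.31842698 -160.02484565   86.13015937] ((608.7869873046875, -166.04739379882812), (18.853849411010742, 32.39787673950195), 33.946102142333984) ((607.46240234375, -167.41796875), 17.51828384399414)
pin 5356 [ 601.00240853 -110.2709929    84.83522839] ((601.0568237304688, -110.32803344726562), (35.00897979736328, 35.25746154785156), 82.702392578125) ((601.0972290039062, -110.57616424560547), 18.04828453063965)
V 13252 [594.34886183 -56.15840797  44.34703042] ((594.717529296875, -58.136802673339844), (100.94245147705078, 56.35945129394531), 6.050240516662598) ((594.6787109375, -57.80693817138672), 57.06264877319336)
```

View pics/w8.png

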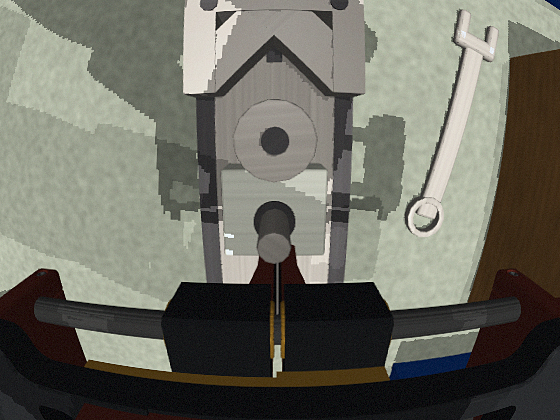

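Call:
jog_arm(
  steps=[
    {"dp": [-0.002, 0.025, 0], "turn": [0, 0, 0], "claw": 0},
    {"dp": [-0.005, 0.05, 0], "turn": [0, 0, 0], "claw": 0},
    {"dp": [-0.008, 0.075, 0], "turn": [0, 0, 0], "claw": 0},
    {"dp": [-0.011, 0.1, 0], "turn": [0, 0, 0], "claw": 0},
    {"dp": [-0.014, 0.125, 0], "turn": [0, 0, 0], "claw": 0},
    {"dp": [-0.016, 0.15, 0], "turn": [0, 0, 0], "claw": 0},
    {"dp": [-0.019, 0.175, 0], "turn": [0, 0, 0], "claw": 0},
    {"dp": [-0.022, 0.2, 0], "turn": [0, 0, 0], "claw": 0},
    {"dp": [-0.025, 0.225, 0], "turn": [0, 0, 0], "claw": 0},
    {"dp": [-0.027, 0.25, 0], "turn": [0, 0, 0], "claw": 0},
    {"dp": [-0.03, 0.27, 0], "turn": [0, 0, 0], "claw": 0},
  ],
)

```text
t: 13.77
ee_pos: [606.7, -153.6, 60.7]
orientation: [-1.572, -0.087, 0.083]
ft_force: [-0.3, -5.3, 2.5]
width: 0.1
```

Call:
jog_arm(
  steps=[
    {"dp": [-0.001, 0.01, 0], "turn": [0, 0, 0], "claw": 0},
    {"dp": [-0.002, 0.02, 0], "turn": [0, 0, 0], "claw": 0},
    {"dp": [-0.003, 0.03, 0], "turn": [0, 0, 0], "claw": 0},
    {"dp": [-0.004, 0.04, 0], "turn": [0, 0, 0], "claw": 0},
    {"dp": [-0.005, 0.05, 0], "turn": [0, 0, 0], "claw": 0},
    {"dp": [-0.006, 0.055, 0], "turn": [0, 0, 0], "claw": 0},
  ],
)

```text
t: 14.27
ee_pos: [606.2, -149.2, 60.8]
orientation: [-1.573, -0.087, 0.083]
ft_force: [-1.5, -5.3, 0.8]
width: 0.5
```

Call:
jog_arm(
  steps=[
    {"dp": [-0.001, 0.007, 0], "turn": [0, 0, 0], "claw": 0},
    {"dp": [-0.002, 0.014, 0], "turn": [0, 0, 0], "claw": 0},
    {"dp": [-0.002, 0.02, 0], "turn": [0, 0, 0], "claw": 0},
  ],
)

```text
t: 14.52
ee_pos: [606.0, -147.7, 60.7]
orientation: [-1.573, -0.087, 0.083]
ft_force: [-1.0, -4.7, 1.2]
width: 0.4
```

Call:
jog_arm(
  steps=[
    {"dp": [-0.001, 0.006, 0], "turn": [0, 0, 0], "claw": 0},
    {"dp": [-0.001, 0.012, 0], "turn": [0, 0, 0], "claw": 0},
  ],
)

```text
t: 14.68
ee_pos: [606.0, -146.8, 60.7]
orientation: [-1.573, -0.087, 0.083]
ft_force: [-0.1, -6.0, 2.4]
width: 0.3
```

Call:
jog_arm(
  steps=[
    {"dp": [-0.001, 0.006, 0], "turn": [0, 0, 0], "claw": 0},
    {"dp": [-0.001, 0.012, 0], "turn": [0, 0, 0], "claw": 0},
  ],
)

```text
t: 14.85
ee_pos: [605.9, -145.9, 60.8]
orientation: [-1.573, -0.087, 0.083]
ft_force: [-0.5, -5.4, 2.2]
width: 0.5
```

Close to the expected seating; single small steps now.

Call:
jog_arm(
  steps=[
    {"dp": [-0.001, 0.006, 0], "turn": [0, 0, 0], "claw": 0},
  ],
)

```text
t: 14.93
ee_pos: [605.8, -145.5, 60.7]
orientation: [-1.573, -0.087, 0.083]
ft_force: [-1.4, -5.8, 2.3]
width: 0.3
```

Call:
jog_arm(
  steps=[
    {"dp": [-0.001, 0.006, 0], "turn": [0, 0, 0], "claw": 0},
  ],
)

```text
t: 15.02
ee_pos: [605.8, -145.1, 60.8]
orientation: [-1.573, -0.087, 0.083]
ft_force: [-0.5, -6.0, 1.2]
width: 0.3
```

```bash
python3 look.py w9; python3 - <<'E'
from h import *
o,d=load("w9.pkl");C=cloud(d,o).reshape(-1,3)
roi=(C[:,0]>520)&(C[:,0]<680)&(C[:,1]>-260)&(C[:,1]<20)
for n,m in [("pin",(C[:,2]>80)&(C[:,2]<92)&(C[:,1]>-108)&(C[:,1]<-50)),("V",(C[:,2]>40)&(C[:,2]<50)&(C[:,1]>-98)&(C[:,0]>620))]:
    m&=roi; 
    if m.sum()>5: print(n,m.sum(),C[m].mean(0),cv2.minAreaRect(C[m][:,:2].astype(np.float32)),cv2.minEnclosingCircle(C[m][:,:2].astype(np.float32)))
E
```

```text
15.0167 [ 605.75698782 -145.1315818    60.75382548] [-0.51656354 -5.99015012  1.1540078 ] [-0.9020244   0.16638342  0.02339298] 0.29314980581172534
pin 5365 [597.60680333 -79.75706538  84.8115947 ] ((597.319580078125, -79.9132080078125), (35.18028259277344, 35.19746017456055), 42.819339752197266) ((597.6134033203125, -80.04911041259766), 18.091320037841797)
V 4879 [632.01801934 -50.84958795  44.63352041] ((633.456787109375, -55.967594146728516), (26.92757225036621, 84.00318145751953), 0.02735361084342003) ((630.03125, -55.94640350341797), 42.99924087524414)
```

View pics/w9.png

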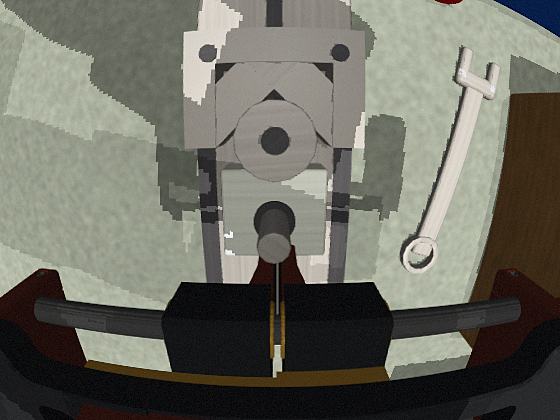

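Call:
jog_arm(
  steps=[
    {"dp": [-0.001, 0.006, 0], "turn": [0, 0, 0], "claw": 0},
  ],
)

```text
t: 15.15
ee_pos: [605.7, -144.7, 60.8]
orientation: [-1.574, -0.088, 0.083]
ft_force: [0.5, -6.3, 2.2]
width: 0.4
```

Call:
jog_arm(
  steps=[
    {"dp": [-0.001, 0.006, 0], "turn": [0, 0, 0], "claw": 0},
  ],
)

```text
t: 15.23
ee_pos: [605.7, -144.4, 60.8]
orientation: [-1.574, -0.088, 0.083]
ft_force: [-1.3, -6.0, 1.4]
width: 0.6
```

Call:
jog_arm(
  steps=[
    {"dp": [-0.001, 0.006, 0], "turn": [0, 0, 0], "claw": 0},
  ],
)

```text
t: 15.32
ee_pos: [605.7, -144.2, 60.8]
orientation: [-1.574, -0.088, 0.083]
ft_force: [-0.4, -6.1, 0.4]
width: 0.6
```

Call:
jog_arm(
  steps=[
    {"dp": [-0.001, 0.008, 0], "turn": [0, 0, 0], "claw": 0},
  ],
)

```text
t: 15.4
ee_pos: [605.7, -144.0, 60.8]
orientation: [-1.575, -0.088, 0.083]
ft_force: [-1.1, -9.2, 1.2]
width: 0.5
```

Call:
jog_arm(
  steps=[
    {"dp": [-0.001, 0.008, 0], "turn": [0, 0, 0], "claw": 0},
  ],
)

```text
t: 15.48
ee_pos: [605.7, -144.1, 60.8]
orientation: [-1.576, -0.089, 0.083]
ft_force: [-1.1, -8.0, 0.9]
width: 0.8
```

Call:
jog_arm(
  steps=[
    {"dp": [-0.001, 0.008, 0], "turn": [0, 0, 0], "claw": 0},
  ],
)

```text
t: 15.57
ee_pos: [605.7, -144.1, 60.8]
orientation: [-1.577, -0.089, 0.083]
ft_force: [-1.5, -8.1, 0.6]
width: 0.0
```

Call:
jog_arm(
  steps=[
    {"dp": [-0.001, 0.012, 0], "turn": [0, 0, 0], "claw": 0},
  ],
)

```text
t: 15.65
ee_pos: [605.7, -144.0, 60.8]
orientation: [-1.578, -0.089, 0.083]
ft_force: [-0.7, -10.6, 0.9]
width: 0.4
```

Call:
jog_arm(
  steps=[
    {"dp": [-0.002, 0.016, 0], "turn": [0, 0, 0], "claw": 0},
  ],
)

```text
t: 15.73
ee_pos: [605.7, -143.9, 60.9]
orientation: [-1.58, -0.09, 0.083]
ft_force: [-1.0, -11.8, 0.4]
width: 0.4
```

Call:
jog_arm(
  steps=[
    {"dp": [-0.002, 0.022, 0], "turn": [0, 0, 0], "claw": 0},
  ],
)

```text
t: 15.82
ee_pos: [605.7, -143.8, 61.0]
orientation: [-1.582, -0.091, 0.084]
ft_force: [-1.0, -15.4, -1.3]
width: 0.0
```

Call:
jog_arm(
  steps=[
    {"dp": [-0.003, 0.028, 0], "turn": [0, 0, 0], "claw": 0},
  ],
)

```text
t: 15.9
ee_pos: [605.7, -143.8, 61.0]
orientation: [-1.585, -0.092, 0.084]
ft_force: [-1.4, -18.7, -1.7]
width: 0.5
```

Call:
jog_arm(
  steps=[
    {"dp": [-0.003, 0.028, 0], "turn": [0, 0, 0], "claw": 0},
    {"dp": [-0.003, 0.028, 0], "turn": [0, 0, 0], "claw": 0},
    {"dp": [-0.003, 0.028, 0], "turn": [0, 0, 0], "claw": 0},
  ],
)

```text
t: 16.15
ee_pos: [605.7, -143.9, 61.0]
orientation: [-1.589, -0.093, 0.084]
ft_force: [0.1, -15.8, -1.1]
width: 0.5
```

Call:
jog_arm(
  steps=[
    {"dp": [-0.003, 0.034, 0], "turn": [0, 0, 0], "claw": 0},
    {"dp": [-0.003, 0.034, 0], "turn": [0, 0, 0], "claw": 0},
    {"dp": [-0.003, 0.034, 0], "turn": [0, 0, 0], "claw": 0},
  ],
)

```text
t: 16.4
ee_pos: [605.8, -143.8, 61.1]
orientation: [-1.592, -0.095, 0.084]
ft_force: [-2.1, -17.7, -1.0]
width: 0.4
```

Call:
jog_arm(
  steps=[
    {"dp": [-0.003, 0.035, 0], "turn": [0, 0, 0], "claw": 0},
    {"dp": [-0.003, 0.035, 0], "turn": [0, 0, 0], "claw": 0},
  ],
)

```text
t: 16.57
ee_pos: [605.8, -143.9, 61.1]
orientation: [-1.596, -0.096, 0.084]
ft_force: [-0.7, -19.1, -1.5]
width: 0.6
```

Call:
jog_arm(
  steps=[
    {"dp": [-0.003, 0.036, 0], "turn": [0, 0, 0], "claw": 0},
    {"dp": [-0.003, 0.036, 0], "turn": [0, 0, 0], "claw": 0},
    {"dp": [-0.003, 0.036, 0], "turn": [0, 0, 0], "claw": 0},
    {"dp": [-0.003, 0.036, 0], "turn": [0, 0, 0], "claw": 0},
    {"dp": [-0.003, 0.036, 0], "turn": [0, 0, 0], "claw": 0},
  ],
)

```text
t: 16.98
ee_pos: [605.8, -143.9, 61.2]
orientation: [-1.6, -0.097, 0.084]
ft_force: [-1.4, -18.5, -1.0]
width: 0.5
```

Call:
jog_arm(
  steps=[
    {"dp": [-0.003, 0.038, 0], "turn": [0, 0, 0], "claw": 0},
    {"dp": [-0.003, 0.038, 0], "turn": [0, 0, 0], "claw": 0},
    {"dp": [-0.003, 0.038, 0], "turn": [0, 0, 0], "claw": 0},
  ],
)

```text
t: 17.23
ee_pos: [605.8, -143.9, 61.2]
orientation: [-1.603, -0.098, 0.084]
ft_force: [-0.7, -19.2, -1.8]
width: 0.6
```

Call:
jog_arm(
  steps=[
    {"dp": [0, 0, 0], "turn": [0, 0, 0], "claw": 0},
    {"dp": [0.003, -0.03, 0], "turn": [0, 0, 0], "claw": 0},
    {"dp": [0.01, -0.1, 0], "turn": [0, 0, 0], "claw": 0},
    {"dp": [0.022, -0.2, 0], "turn": [0, 0, 0], "claw": 0},
    {"dp": [0.022, -0.2, 0], "turn": [0, 0, 0], "claw": 0},
    {"dp": [0.022, -0.2, 0], "turn": [0, 0, 0], "claw": 0},
  ],
)

```text
t: 17.73
ee_pos: [607.6, -160.1, 61.2]
orientation: [-1.603, -0.098, 0.083]
ft_force: [0.8, 0.3, 0.1]
width: 0.3
```

```bash
python3 look.py w10; python3 - <<'E'
from h import *
o,d=load("w10.pkl");C=cloud(d,o).reshape(-1,3)
roi=(C[:,0]>520)&(C[:,0]<680)&(C[:,1]>-260)&(C[:,1]<20)
for n,m in [("pin",(C[:,2]>80)&(C[:,2]<92)&(C[:,1]>-108)&(C[:,1]<-50)),("post",(C[:,2]>80)&(C[:,2]<92)&(C[:,1]>-145)&(C[:,1]<-110))]:
    m&=roi; 
    if m.sum()>5: print(n,m.sum(),C[m].mean(0),cv2.minEnclosingCircle(C[m][:,:2].astype(np.float32)))
E
```

```text
17.7333 [ 607.64520173 -160.11850739   61.17597335] [0.83388983 0.27274265 0.13861755] [-0.01365478  0.0475947  -0.02000783] 0.26593541850194646
pin 5607 [596.86992783 -79.09875753  84.81140771] ((596.7971801757812, -79.2040786743164), 18.098777770996094)
post 980 [ 601.96286129 -125.63625869   85.77700577] ((602.0496826171875, -126.49456024169922), 7.858308792114258)
```

View pics/w10.png

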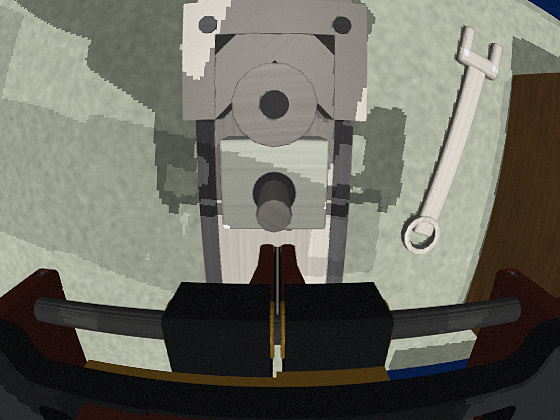

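Call:
jog_arm(
  steps=[
    {"dp": [0.02, -0.2, 0.3], "turn": [0, 0, 0], "claw": 0},
    {"dp": [0.03, -0.4, 0.7], "turn": [0, 0, 0], "claw": 0},
    {"dp": [0.03, -0.6, 1], "turn": [0, 0, 0], "claw": 0},
    {"dp": [0.03, -0.6, 1], "turn": [0, 0, 0], "claw": 0},
  ],
)

```text
t: 18.12
ee_pos: [613.2, -210.9, 146.6]
orientation: [-1.607, -0.103, 0.076]
ft_force: [0.3, -0.9, -0.4]
width: 0.0
```

Call:
jog_arm(
  steps=[
    {"dp": [-0.4, -0.3, 0.3], "turn": [0, 0, 0], "claw": 0},
    {"dp": [-0.8, -0.6, 0.5], "turn": [0, 0, 0], "claw": 0},
    {"dp": [-1, -0.9, 0.5], "turn": [0, 0, 0], "claw": 0},
    {"dp": [-1, -0.9, 0.5], "turn": [0, 0, 0], "claw": 0},
    {"dp": [-1, -0.9, 0.5], "turn": [0, 0, 0], "claw": 0},
  ],
)

```text
t: 18.53
ee_pos: [532.2, -283.5, 186.6]
orientation: [-1.607, -0.101, 0.074]
ft_force: [0.1, -0.3, -0.8]
width: 0.4
```

```bash
python3 look.py t11 top; python3 look.py s11 scene; python3 - <<'E'
from h import *
a=load("t11.pkl")[1]["img"][120:290,100:460];b=load("s11.pkl")[1]["img"][150:310,140:440]
cv2.imwrite("pics/f1.png",cv2.resize(a,None,fx=2.2,fy=2.2)[:,:,::-1]);cv2.imwrite("pics/f2.png",cv2.resize(b,None,fx=2.6,fy=2.6)[:,:,::-1])
E
```

```text
18.5333 [ 532.24514055 -283.53892992  186.56324529] [ 0.06968799 -0.29951959 -0.83437065] [-0.05871323  0.00373263 -0.01248159] 0.35975542919315173
18.5833 [ 532.92478517 -282.65195208  186.17471648] [ 0.5824214   1.69266834 -0.4134932 ] [-0.00425068  0.0381944   0.04346344] 0.3272699543278723
```

View pics/f1.png

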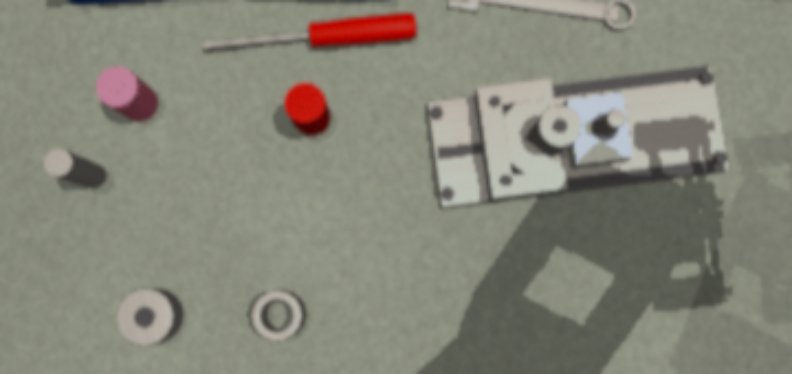

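View pics/f2.png

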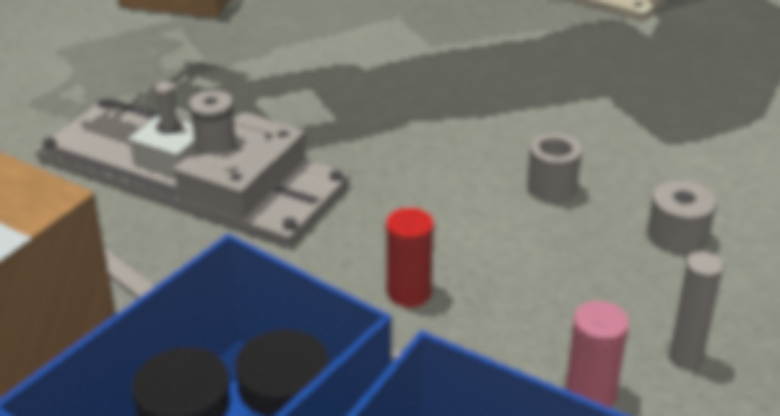

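Both views show the pin upright in the V, with the jaw against it and every other part where it started. The arm is clear, so I'm handing in.

```bash
python3 -c "
from workcell import ctrl
print(ctrl.close_job())"
```

```text
the job is handed in; nothing more can be done
None
```

The 36 mm pin (steel, with the groove ring) is standing upright in the V with the jaw left touching it, and I handed the job in at about 18.6 s. I stood it on the bed, let go, then pushed the jaw by its post with closed fingers until the pin stopped.

**Squeeze:** The push on the post read 17.7 to 19.2 N from t = 16.4 to 17.2 s, which is about 14 to 15 N on the pin after the 4 N of jaw friction. The highest push I read was 19.2 N. Force was only read at the end of each move, so a brief peak between readings would not show.

**Last checks:**
- **Seating:** The pin's centre measured (596.8, -79.2) mm, against about (596.9, -79.3) mm expected from the V's measured position.
- **Jaw contact:** The post-to-pin distance was 47.6 mm, against 48 mm for touching. That agrees within the 2 mm calibration, but I did not check contact any other way.
- **Other parts:** They look unmoved in the overhead and scene views, and the gripper was clear with the wrist force near zero.

No check failed. The tool tilted about 0.03 rad during the squeeze.

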